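Set the colorimeter's filter dial and load the glass standard

TASK

Get the colorimeter ready for a calibration: first turn its filter dial until the number 4 stands in the little window and the dial has locked fully up (press it down gently, never to the bottom, turn it, let it up, and rock it near the 4 until it springs up and locks, for its lock is worn a little off-centre). Then take the glass standard with the flat disc stopper from the rack and seat it gently, fully home, in the colorimeter's well, let go, and leave the other standards, the beaker and the bottle where they stand.

Things in the scene. Friction and masses are not known exactly. Their poses are not given: they have to be found in the camera images.
- colorimeter: grey bench instrument, fixed, 150 (x) by 270 (y) by 100 mm high; origin at the centre of its underside, x points away from the robot at yaw 0; the dial is on its -y half, the well on its +y half. Its top is flat apart from the dial
- dial_axis (a point): point on the dial's vertical axis at the height of the instrument's top face. The black dial has a flat collar, 68 mm across, its top 12 mm above this point when locked up, and on it a round knob, 36 mm across, 34 mm tall (top at 46 mm). Grip the knob by its sides, fingers opened only to 45-55 mm so that the tips come down on the collar (not around it), and press and turn
- window (a point): centre of the 22 (radial) by 32 mm window in the top face, 53 mm from the dial's axis on the instrument's +x side. One number of the white disc below shows in it at a time; numerals are 15 mm tall, dark, with their tops outwards (away from the knob)
- dial (a joint): dial angle in rad, + is counter-clockwise from above, limits 2.6; number k (1 to 8) is centred in the window at (k - 4) * 0.785, so 0 = number 4. A tooth locks the dial at each number, but worn off-centre by up to 0.16 rad either way (same for all numbers, not measured): find it by feel. Locks only within 0.035 rad of that angle. Turning takes 0.05 to 0.2 Nm; twisting does not free a locked dial
- dial_press (a joint): how far the dial is pressed down, in m; 0 = fully up (locked), about 0.003 = let go but riding on the tooth, not locked: turned so, it pops up when the tooth meets its notch. Sprung: about 3.5 N to start, plus 2 N per mm; the tooth is clear from about 4.5 mm (12 N); it must not be pressed past 8 mm (19 N), bottom stop at 10 mm
- well_mouth (a point): centre of the mouth of the well, in the top face: a round vertical hole 22.5 mm across and 45 mm deep with a flat floor and a sharp rim; z up
- standard: the wanted glass standard, loose, 60 g: amber glass rod 20 mm across with a chamfered foot, glass from 0 to 105 mm above its foot, then a white stopper with a 16 mm neck and a flat disc, 26 mm across, 8 mm thick, top at 123 mm; origin at the centre of its foot, z up along it
- spare_a: another standard of the same glass, but with a ball-shaped stopper (21 mm); origin at its foot; leave in the rack
- spare_b: another standard, as spare_a, with a ball-shaped stopper; leave in the rack
- rack: clear plastic rack, fixed, 190 (along its x) by 64 by 62 mm high; the standards stand in three 23 mm holes 58 mm apart along its x, in a sheet whose top is 54 mm above the bench, their feet on a base 8 mm above the bench; which standard is in which hole varies. Origin at the centre of its underside
- beaker: empty glass beaker, 72 mm across, 95 mm high, a bystander; origin under its centre
- bottle: white bottle, 60 mm across, 150 mm high, a bystander; origin under its centre

How it is judged:
On the way, in this order (a step that is already met when the one before it is completed fails the run):
1. number 4 stands in the window and the dial is locked fully up, let go (value of joint dial between -0.22 and 0.22 rad and value of joint dial_press below 0.0015 m and contact force between the fingers and dial_press below 0.5 N), for 0.3 s.
2. the flat-stoppered standard is fully home in the well (z of standard in the frame of well_mouth below -0.042 m and horizontal distance between standard and well_mouth below 0.004 m), for 0.2 s.
At the end, for the whole second after the job is handed in: The dial reads number 4 (within 0.22 rad of centred) and is locked up (less than 1.5 mm down); the flat-stoppered standard stands in the well, its foot more than 42 mm below the mouth and within 4 mm of its axis, upright within 0.1 rad, at rest and released (all of step 2 and value of joint dial between -0.22 and 0.22 rad and value of joint dial_press below 0.0015 m and angle between standard's own z axis and vertical below 0.1 rad and linear speed of standard below 0.02 m/s); the robot touches nothing.
It fails at once if the dial is rammed down past 8 mm (more than 19 N) (value of joint dial_press above 0.008 m).
It fails at once if the standard is forced against the colorimeter with more than 30 N (contact force between standard and colorimeter above 30 N).
It fails at once if another standard is pulled from its place in the rack (distance of any of spare_a, spare_b from where it was at the start of the episode above 0.015 m).
It fails at once if the beaker or the bottle is pushed away or tipped (distance of any of beaker, bottle from where it was at the start of the episode above 0.03 m or angle between any of beaker, bottle's own z axis and vertical above 0.4 rad).
It also fails if it takes over 67 s, if anything falls off the work surface, if the arm or the gripper's body presses on something with over 40 N, if the wrist force passes 120 N, or if a joint passes its speed limit or range.

ROBOT

A 7-joint arm with a two-finger parallel gripper is mounted at the origin on the work surface. World frame = base frame: x ahead of the robot, y to its left, z up, the work surface at z = 0. Lengths are in m, angles in rad, forces in N, time in s.
With the tool pointing down it reaches from about 0.4 to 0.85 m from the base axis. Payload 10.4 kg.
Tool frame: the origin (TCP) lies midway between the tips of the shut fingers; the grasp point (between the pads) lies manip.pinch_z behind it (manip.pinch_z is the distance from the TCP to the grasp point, in m); z points along the fingers, y is the direction in which the jaws open and shut (so a half turn about z gives the same grasp; the last joint's range is limited). The gripper opens to 85 mm and grips with 20 to 120 N. Pads are 22 mm wide; open, the fingers measure 114 mm over their backs; the gripper's body (76 mm by 85 mm) begins 54 mm behind the grasp point. The pads swing forward as they close: fully open they stand 13 mm farther back than shut.
Start: joints at [1.282, 0.332, -0.065, 1.46, 0.022, 1.35, -0.088], TCP at [0.164, -0.603, 0.231] pointing down, gripper open.
Joint ranges: [-2.6, 2.6], [-0.5, 2.12], [-1.47, 1.34], [0.16, 2.42], [-1.27, 4.41], [0.06, 2.06], [-2.6, 2.6]. Speed limits (rad/s): [2.22, 2.22, 2.79, 2.79, 3.14, 3.14, 3.14].

INTERFACE

Orientations are given as a unit quaternion [x, y, z, w].
In Python, from workcell import manip gives the robot as it stands.
- The arm moves only by the shell command python3 -m handwheel 'ROWS' [FORCE]. ROWS is JSON, a list that holds one entry, the list of rows, each a list of 7 numbers: the shift along the tool's x, y, z in m, then the turn, a rotation vector about the tool's x, y, z in rad, then the finger opening in m, from 0 to 0.0854. In form: [[[tx, ty, tz, ax, ay, az, claw], ...]]. A call has 1 to 8 rows; each row is the pose to reach, as a shift and turn from the pose commanded when the call began, along the tool's axes at that moment; what a row does not reach only later rows make up. A row lasts 1/8 s, in which the tool goes at most 62.5 mm and 10.7 degrees, less where a joint would pass 70% of its speed; a pose out of reach is approached as far as the arm can. A call with a gripper value outside its range is refused whole. The fingers move at their own pace and stop on an object; FORCE is the grip in N (left out, the last holds). Time passes only in rows, so rows that repeat a pose let the fingers close. It gives the time, the measured TCP pose, the force and the opening at its end, in the units of the state.
- manip.get_obs(): the state, without advancing time (a new reading comes with each control period).
- manip.camera(name): name is "scene" or "top" or "wrist"; returns the picture (400x640x3 uint8, blue, green, red); there is no depth.
- manip.calibration(name): a dict with "fx", "fy", "cx", "cy" (pixels), "k1" (the pictures are not rectified: a ray, as slopes to the right and down, at radius r is drawn at 1 + k1 r^2 times it, then the intrinsics apply), "view" (4x4, takes a point from world to camera coordinates); the wrist camera has in their place "tool_from_camera" (4x4, takes a point from camera to tool coordinates, whose origin is the TCP and whose axes are the flange's). Camera axes: x right, y up, looking along -z (the intrinsics and any distortion apply to the point x, -y, -z); pixel columns grow to the right and rows downward; lengths in m; the calibration is good to about 2 mm. A picture is of the moment at which its call begins: read the wrist's pose just before it. calibration takes no time and is no camera call.
- manip.hand_in(): hands the job in, once; it reports no verdict.
The state is a dict: "clock": time; "joint_pos": joint angles; "joint_velocities": joint speeds; "tau": joint torques, N m; "position": TCP position; "ee_rot": TCP orientation; "ft_force": force on the tool from outside, world axes, zero at the start; "torque": the same for the moment, N m; "grip_width": opening from 0.0 (shut) to 1.0 (fully open).
Only numpy, scipy, OpenCV 4.12 (cv2) and the standard library are available. Lean on these libraries where they do the work, as an engineer would, in place of code of your own. Each camera call takes 0.05 s, during which the arm holds its last target.

## Working session

There is one attempt and no reset: what is moved stays moved. The work goes in short steps, Python scripts to look and compute and a shell command to move; the robot and the scene stay as the last step left them, time stands still between calls to the robot, and variables do not carry over. Pictures are saved under pics/ and viewed, and the job is handed in when it is done.

```bash
ls; mkdir -p pics; python3 - <<'E'
from workcell import manip
import cv2
o=manip.get_obs(); print(o, manip.pinch_z)
for n in("scene","top","wrist"):
    cv2.imwrite(f"pics/{n}0.png",manip.camera(n)); print(n,manip.calibration(n))
E
```

```text
pics
{'clock': 0.0, 'joint_pos': array([ 1.28235717,  0.33288563, -0.06473506,  1.46094434,  0.02158963,
        1.34992512, -0.08851601]), 'joint_velocities': array([-0.00054277,  0.00059474, -0.00101223,  0.00073202, -0.00191755,
       -0.00024372, -0.00034515]), 'tau': array([-4.84853645e-04, -6.25444221e+01,  4.87659022e-02, -3.91618359e+01,
        1.62424886e-02,  9.73668764e-03, -3.77758454e-06]), 'position': array([ 0.16411511, -0.60266673,  0.230506  ]), 'ee_rot': array([ 9.91176545e-01,  1.32546287e-01, -1.20754599e-04, -7.23593839e-04]), 'ft_force': array([-0.81493149, -0.26006166,  0.69023626]), 'torque': array([ 0.04375481, -0.00963075, -0.0382423 ]), 'grip_width': 0.9999892325730707} 0.0187
scene {'fx': 440.8823694851218, 'fy': 440.8823694851218, 'cx': 319.47937421107326, 'cy': 201.2424689084091, 'k1': 0.017932425989124957, 'view': array([[ 0.81819888,  0.5749249 , -0.0034583 , -0.52949572],
       [-0.45115164,  0.64575754,  0.61600276,  0.19173696],
       [ 0.35638855, -0.50245255,  0.7877364 , -1.13089236],
       [ 0.        ,  0.        ,  0.        ,  1.        
[... 193 characters left out ...]
 ,  0.04305493],
       [ 0.98917384, -0.01791366,  0.14565102, -0.61910011],
       [-0.14492258,  0.03683538,  0.9887571 , -0.7902469 ],
       [ 0.        ,  0.        ,  0.        ,  1.        ]])}
wrist {'fx': 338.95299506890547, 'fy': 338.95299506890547, 'cx': 316.026017865432, 'cy': 201.81246252445249, 'k1': 0.008617790450219855, 'tool_from_camera': array([[ 3.80769353e-04,  9.64469186e-01,  2.64195087e-01,
         6.88564127e-02],
       [ 9.99999903e-01, -3.08904059e-04, -3.13559463e-04,
         4.10817314e-04],
       [-2.20807506e-04,  2.64195181e-01, -9.64469210e-01,
        -1.42092946e-01],
       [ 0.00000000e+00,  0.00000000e+00,  0.00000000e+00,
         1.00000000e+00]])}
```

View pics/scene0.png

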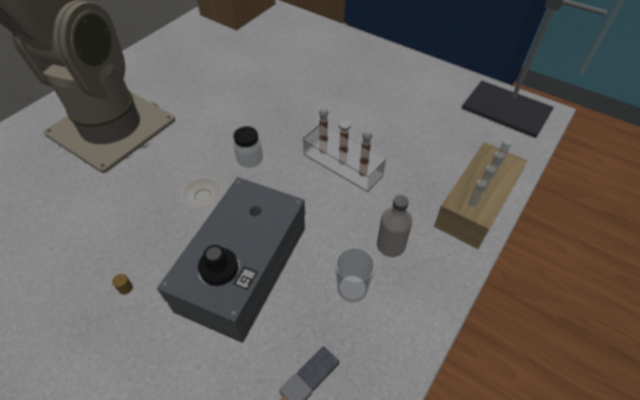

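View pics/top0.png

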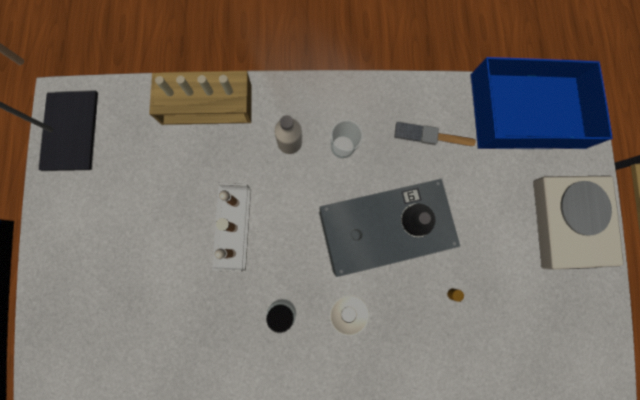

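View pics/wrist0.png

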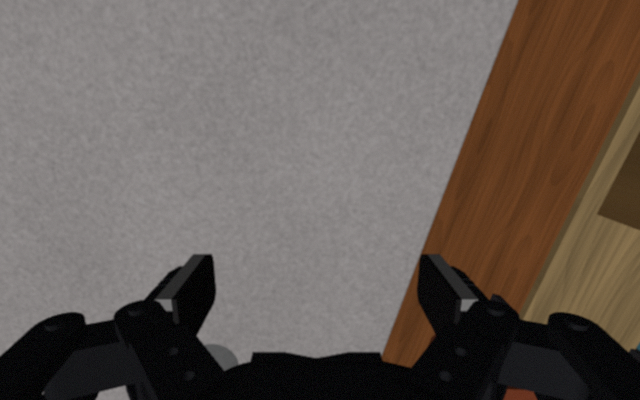

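```bash
cat > h.py <<'E'
import numpy as np, cv2
from scipy.spatial.transform import Rotation as R
from workcell import manip
def ray(name,uv,obs=None):
    c=manip.calibration(name)
    K=np.array([[c['fx'],0,c['cx']],[0,c['fy'],c['cy']],[0,0,1]])
    p=cv2.undistortPoints(np.array([[uv]],float),K,np.array([c['k1'],0,0,0.]))[0,0]
    d=np.array([p[0],-p[1],-1.])
    if name=='wrist':
        T=np.eye(4);T[:3,:3]=R.from_quat(obs['ee_rot']).as_matrix();T[:3,3]=obs['position']
        T=T@c['tool_from_camera']
    else: T=np.linalg.inv(c['view'])
    d=T[:3,:3]@d
    return T[:3,3],d/np.linalg.norm(d)
def onz(r,z):
    o,d=r; return o+d*(z-o[2])/d[2]
def tri(rs):
    A=np.zeros((3,3));b=np.zeros(3)
    for o,d in rs:
        P=np.eye(3)-np.outer(d,d);A+=P;b+=P@o
    x=np.linalg.solve(A,b)
    return x,[np.linalg.norm(np.cross(x-o,d)) for o,d in rs]
def proj(name,p,obs=None):
    c=manip.calibration(name)
    if name=='wrist':
        T=np.eye(4);T[:3,:3]=R.from_quat(obs['ee_rot']).as_matrix();T[:3,3]=obs['position']
        V=np.linalg.inv(T@c['tool_from_camera'])
    else: V=c['view']
    q=V@np.append(p,1); x,y=q[0]/-q[2],-q[1]/-q[2]; k=1+c['k1']*(x*x+y*y)
    return np.array([c['cx']+c['fx']*x*k,c['cy']+c['fy']*y*k])
E
python3 - <<'E'
from h import *
import cv2
s=cv2.imread('pics/scene0.png');t=cv2.imread('pics/top0.png')
def z(im,x,y,w,h,f): return cv2.resize(im[y:y+h,x:x+w],None,fx=f,fy=f,interpolation=cv2.INTER_CUBIC)
a=z(s,160,100,240,240,2.5);b=z(t,205,170,265,110,3)
cv2.imwrite('pics/sz.png',a);cv2.imwrite('pics/tz.png',b)
E
```

```text
(no output)
```

View pics/sz.png

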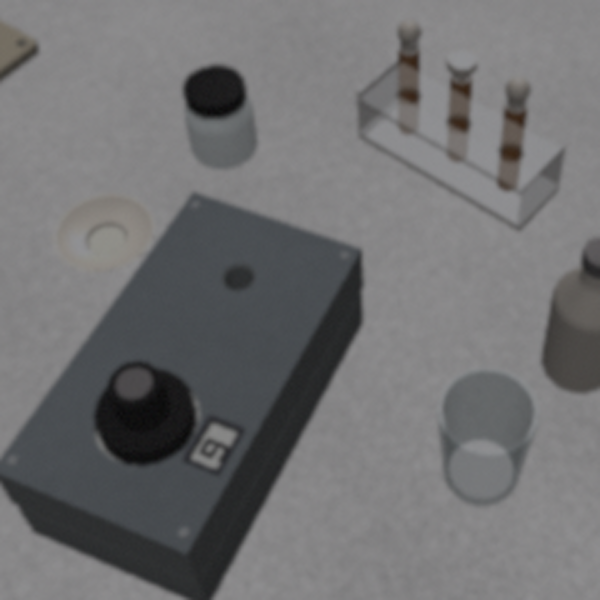

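View pics/tz.png

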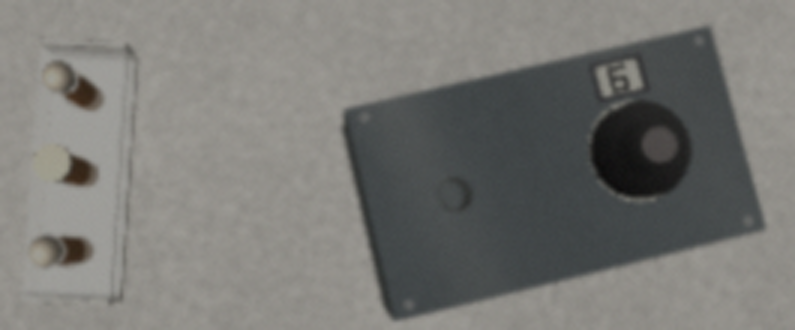

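```bash
python3 - <<'E'
from h import *
T=lambda x,y:((x+.5)/3-.5+205,(y+.5)/3-.5+170)
S=lambda x,y:((x+.5)/2.5-.5+160,(y+.5)/2.5-.5+100)
P={'knobtop':(T(659,144),S(134,383)),'well':(T(455,194),S(238,278)),'window':(T(618,77),S(214,445)),
'std':(T(50,163),S(461,62)),'ballA(x+)':(T(57,76),S(516,93)),'ballB':(T(44,252),S(410,35)),
's_far+x-y':(T(699,41),S(183,532)),'s -x-y':(T(747,220),S(12,460)),'s +x+y':(T(364,117),S(345,255)),'s -x+y':(T(408,305),S(196,203))}
for k,(a,b) in P.items():
    x,e=tri([ray('top',a),ray('scene',b)]); print(k,x.round(4),np.round(e,4))
E
```

```text
knobtop [ 0.5583 -0.1762  0.1438] [0.0011 0.0011]
well [ 0.5302 -0.0453  0.0947] [0.0016 0.0016]
window [ 0.6104 -0.165   0.0969] [0.0015 0.0015]
std [0.5545 0.229  0.1241] [0.0024 0.0024]
ballA(x+) [0.613 0.225 0.123] [0.0029 0.0029]
ballB [0.4964 0.2337 0.1219] [0.0013 0.0013]
s_far+x-y [ 0.6358 -0.225   0.0986] [0.0008 0.0008]
s -x-y [ 0.5067 -0.2519  0.0979] [0.0015 0.0015]
s +x+y [0.5853 0.0174 0.098 ] [0.0013 0.0013]
s -x+y [ 0.4554 -0.0093  0.0984] [0.0009 0.0009]
```

```bash
python3 -m handwheel '[[[0.492,-0.308,-0.05,0,0,0,0.0854],[0.492,-0.308,-0.05,0,0,0,0.0854],[0.492,-0.308,-0.05,0,0,0,0.0854],[0.492,-0.308,-0.05,0,0,0,0.0854],[0.492,-0.308,-0.05,0,0,0,0.0854],[0.492,-0.308,-0.05,0,0,0,0.05],[0.492,-0.308,-0.05,0,0,0,0.05],[0.492,-0.308,-0.05,0,0,0,0.05]]]'; python3 -c "
from workcell import manip
print(manip.get_obs()['joint_pos'].round(3))"
```

```text
clock: 1.15
position: [0.5031, -0.2355, 0.2744]
ee_rot: [0.991, 0.132, -0.0, 0.0]
ft_force: [0.7, -0.1, -0.2]
grip_width: 0.587
[ 0.722  0.186 -0.419  1.564  0.077  1.407 -1.008]
```

```bash
python3 -m handwheel '[[[0.069,-0.043,0,0,0,0,0.05],[0.069,-0.043,0,0,0,0,0.05],[0.069,-0.043,0,0,0,0,0.05]]]'; python3 - <<'E'
from h import *
o=manip.get_obs(); im=manip.camera('wrist'); np.save('w1.npy',np.r_[o['position'],o['ee_rot']]); cv2.imwrite('pics/w1.png',im); print(o['joint_pos'].round(3),o['position'],o['ft_force'])
for p in ([.558,-.176,.146],[.558,-.176,.112],[.6104,-.165,.1],[.5302,-.0453,.1]): print(proj('wrist',np.array(p),o).round(1))
E
```

```text
clock: 1.52
position: [0.5577, -0.1766, 0.2737]
ee_rot: [0.991, 0.134, -0.0, -0.0]
ft_force: [-0.4, 0.6, 0.0]
grip_width: 0.588
[ 0.612  0.26  -0.464  1.486  0.116  1.424 -1.159] [ 0.55769682 -0.17663379  0.27372901] [-0.38137662  0.62692697  0.00343209]
[314.9 195.2]
[315.  186.1]
[318.6 125.9]
[173.8 175.2]
```

View pics/w1.png

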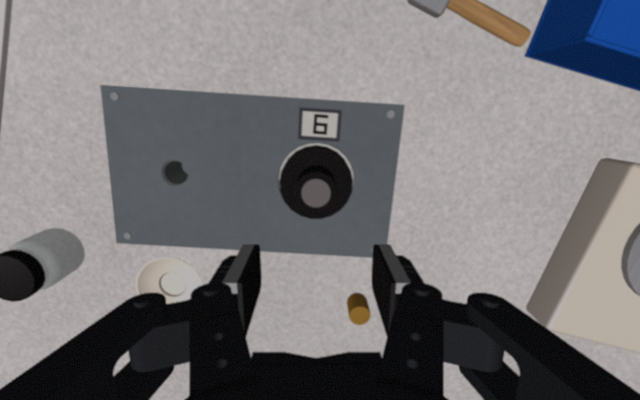

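```bash
python3 - <<'E'
from h import *
a=np.load('w1.npy');o=dict(position=a[:3],ee_rot=a[3:])
im=cv2.imread('pics/w1.png')
cv2.imwrite('pics/w1z.png',cv2.resize(im[90:240,90:420],None,fx=2.4,fy=2.4,interpolation=cv2.INTER_CUBIC))
for n,uv,z in (('knob',(316,193),.146),('collar',(316,182),.112),('win',(320.5,124.5),.1),('well',(176,173),.1)): print(n,onz(ray('wrist',uv,o),z).round(4))
E
```

```text
knob [ 0.5601 -0.1764  0.146 ]
collar [ 0.562  -0.1758  0.112 ]
win [ 0.612  -0.1663  0.1   ]
well [ 0.5328 -0.047   0.1   ]
```

View pics/w1z.png

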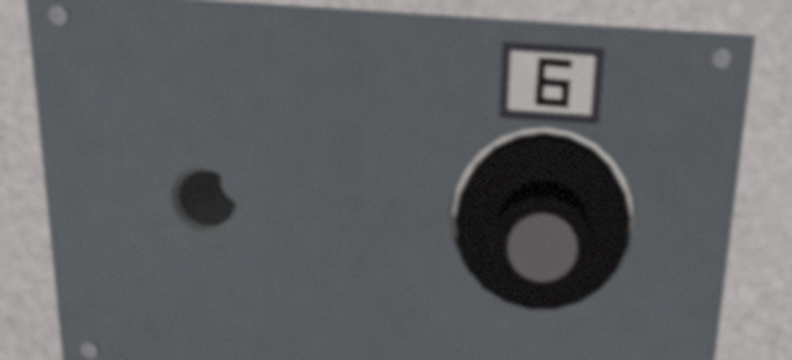

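```bash
python3 -m handwheel '[[[0.002,0.001,0.04,0,0,-0.18,0.05],[0.002,0.001,0.08,0,0,-0.36,0.05],[0.002,0.001,0.1,0,0,-0.54,0.05],[0.002,0.001,0.1,0,0,-0.72,0.05],[0.002,0.001,0.1,0,0,-0.9,0.05],[0.002,0.001,0.1,0,0,-1.08,0.05],[0.002,0.001,0.1,0,0,-1.1,0.05],[0.002,0.001,0.1,0,0,-1.1,0.05]]]'; python3 - <<'E'
from h import *
o=manip.get_obs(); im=manip.camera('wrist'); cv2.imwrite('pics/w2.png',im); print(o['joint_pos'].round(3),o['position'],o['ft_force'],o['torque'],R.from_quat(o['ee_rot']).as_matrix().round(3))
E
```

```text
clock: 2.58
position: [0.559, -0.1794, 0.1743]
ee_rot: [0.777, 0.629, -0.0, 0.0]
ft_force: [-0.7, 0.4, 0.1]
grip_width: 0.589
[ 0.726  0.349 -0.606  1.615  0.208  1.243 -0.129] [ 0.55898063 -0.17935534  0.17425038] [-0.67237046  0.37954995  0.1452908 ] [0.07132263 0.02245879 0.03516883] [[ 0.209  0.978 -0.   ]
 [ 0.978 -0.209 -0.001]
 [-0.001 -0.    -1.   ]]
```

View pics/w2.png

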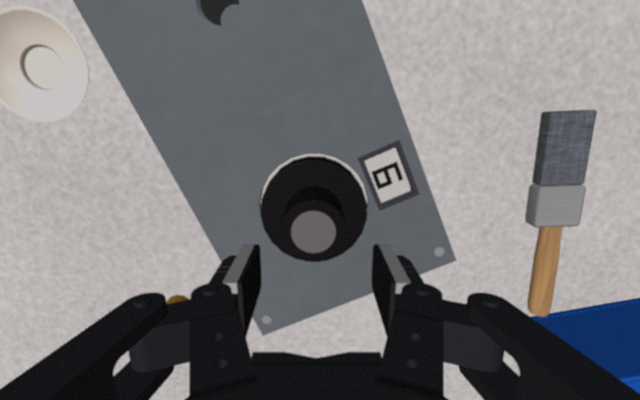

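```bash
python3 - <<'E'
from h import *
o=manip.get_obs(); print(o['position'],o['joint_velocities'].round(3), o['clock'])
for n,uv,z in (('knob',(314,232),.146),('collar',(314,207.5),.112),('win',(388,174.5),.1),('well',(218,3),.1)): print(n,onz(ray('wrist',uv,o),z).round(4))
E
```

```text
[ 0.55917677 -0.17893628  0.1742772 ] [-0.009  0.002 -0.005 -0.003  0.    -0.     0.01 ] 2.625
knob [ 0.5609 -0.1753  0.146 ]
collar [ 0.5615 -0.1716  0.112 ]
win [ 0.6122 -0.1632  0.1   ]
well [ 0.5327 -0.0453  0.1   ]
```

```bash
python3 -m handwheel '[[[0,0,0.03,0,0,0,0.05],[0,0,0.05,0,0,0,0.05],[0,0,0.057,0,0,0,0.05],[0,0,0.057,0,0,0,0.05]]]'; python3 - <<'E'
from h import *
o=manip.get_obs(); im=manip.camera('wrist'); cv2.imwrite('pics/w3.png',im); print(o['position'],o['ft_force'],o['torque'])
E
```

```text
clock: 3.12
position: [0.5596, -0.1779, 0.1171]
ee_rot: [0.776, 0.631, -0.0, -0.0]
ft_force: [-0.0, 0.6, 0.5]
grip_width: 0.588
[ 0.55959107 -0.17788569  0.11712757] [-0.03502142  0.58846776  0.49658662] [-0.02587855  0.0176142   0.01002163]
```

View pics/w3.png

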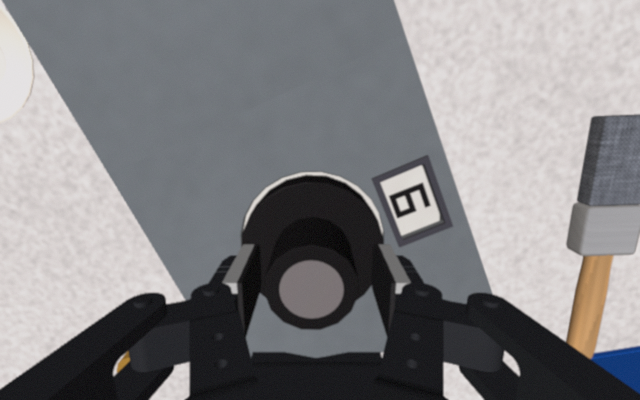

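```bash
python3 -m handwheel '[[[0,0,0,0,0,0,0.03],[0,0,0,0,0,0,0.03],[0,0,0,0,0,0,0.03],[0,0,0,0,0,0,0.03]]]' 30; python3 -m handwheel '[[[0,0,0.001,0,0,0,0.03],[0,0,0.002,0,0,0,0.03],[0,0,0.003,0,0,0,0.03],[0,0,0.003,0,0,0,0.03]]]' 30
```

```text
clock: 3.68
position: [0.5585, -0.1777, 0.1179]
ee_rot: [0.776, 0.631, -0.001, -0.001]
ft_force: [-10.0, 1.6, 5.9]
grip_width: 0.409
clock: 4.18
position: [0.5586, -0.1777, 0.1154]
ee_rot: [0.776, 0.631, -0.001, -0.001]
ft_force: [-10.9, 3.3, 11.0]
grip_width: 0.411
```

```bash
python3 -m handwheel '[[[0,-0.001,0.001,0,0,0,0.03],[0,-0.001,0.0015,0,0,0,0.03],[0,-0.001,0.002,0,0,0,0.03],[0,-0.001,0.002,0,0,0,0.03]]]' 30
```

```text
clock: 4.68
position: [0.5585, -0.1777, 0.1141]
ee_rot: [0.776, 0.631, -0.0, 0.0]
ft_force: [-10.2, 2.0, 13.3]
grip_width: 0.41
```

```bash
python3 -m handwheel '[[[0,-0.001,0.0005,0,0,0,0.03],[0,-0.001,0.0005,0,0,0.08,0.03],[0,-0.001,0.0005,0,0,0.2,0.03],[0,-0.001,0.0005,0,0,0.3,0.03],[0,-0.001,0.0005,0,0,0.3,0.03]]]' 30;  python3 - <<'E'
from h import *
o=manip.get_obs(); im=manip.camera('wrist'); cv2.imwrite('pics/w4.png',im); print(o['position'],o['ft_force'],o['torque'])
E
```

```text
clock: 5.3
position: [0.5579, -0.1775, 0.1139]
ee_rot: [0.862, 0.507, -0.0, 0.001]
ft_force: [-7.8, 2.2, 13.5]
grip_width: 0.409
[ 0.55787253 -0.17753026  0.11389549] [-7.75740572  2.22520676 13.51940756] [ 0.27541376  1.59802135 -0.05339259]
```

View pics/w4.png

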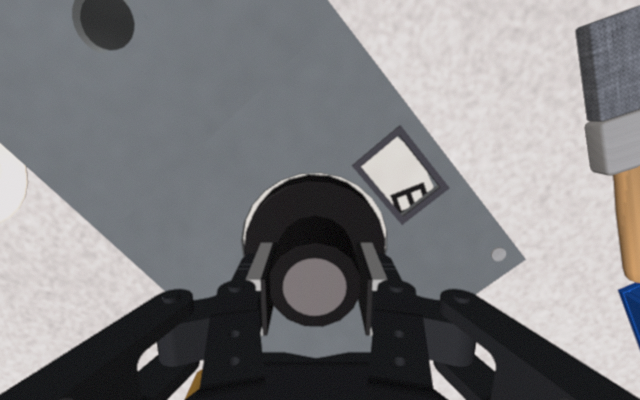

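```bash
python3 -m handwheel '[[[-0.0007,-0.0013,0.0003,0,0,0.15,0.03],[-0.0007,-0.0013,0.0003,0,0,0.3,0.03],[-0.0007,-0.0013,0.0003,0,0,0.45,0.03],[-0.0007,-0.0013,0.0003,0,0,0.6,0.03],[-0.0007,-0.0013,0.0003,0,0,0.6,0.03]]]' 30;  python3 - <<'E'
from h import *
o=manip.get_obs(); print(o['position'],o['ft_force'],o['torque'],o['joint_pos'].round(2))
m=R.from_quat(o['ee_rot']).as_matrix(); print(np.arctan2(m[1,0],m[0,0]))
E
```

```text
clock: 5.98
position: [0.5569, -0.1769, 0.1138]
ee_rot: [0.973, 0.23, 0.001, 0.001]
ft_force: [-6.7, 5.3, 13.3]
grip_width: 0.412
[ 0.55692307 -0.1768837   0.11383374] [-6.7184172   5.26773438 13.2914749 ] [ 0.50551944  1.42532122 -0.04307736] [ 0.6   0.37 -0.45  1.69  0.18  1.11 -1.01]
0.4641465968891552
```

```bash
python3 -m handwheel '[[[0,0,0.0003,0,0,0.15,0.03],[0,0,0.0003,0,0,0.3,0.03],[0,0,0.0003,0,0,0.45,0.03],[0,0,0.0003,0,0,0.6,0.03],[0,0,0.0003,0,0,0.67,0.03],[0,0,0.0003,0,0,0.67,0.03]]]' 30;  python3 - <<'E'
from h import *
o=manip.get_obs(); im=manip.camera('wrist'); cv2.imwrite('pics/w5.png',im);print(o['position'],o['ft_force'],o['torque'],o['joint_pos'].round(2))
m=R.from_quat(o['ee_rot']).as_matrix(); print(np.arctan2(m[1,0],m[0,0]))
E
```

```text
clock: 6.72
position: [0.5566, -0.1759, 0.1134]
ee_rot: [0.995, -0.102, 0.0, -0.0]
ft_force: [-8.2, 6.5, 15.1]
grip_width: 0.41
[ 0.55657431 -0.17591091  0.11336704] [-8.22900433  6.49526483 15.10627292] [ 1.11326967  1.91864084 -0.02597658] [ 0.51  0.36 -0.34  1.7   0.13  1.11 -1.64]
-0.2039052473159605
```

View pics/w5.png

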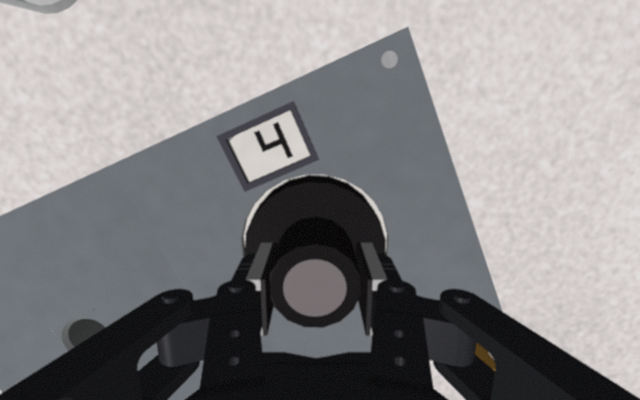

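```bash
python3 -m handwheel '[[[0,0,-0.001,0,0,0,0.03],[0,0,-0.002,0,0,0,0.03],[0,0,-0.003,0,0,0,0.03],[0,0,-0.003,0,0,0,0.03]]]' 30; python3 -m handwheel '[[[0,0,-0.001,0,0,0,0.03],[0,0,-0.0015,0,0,0,0.03],[0,0,-0.0015,0,0,0,0.03]]]' 30
```

```text
clock: 7.28
position: [0.5565, -0.1759, 0.1159]
ee_rot: [0.995, -0.101, 0.0, -0.001]
ft_force: [-6.1, 6.0, 10.4]
grip_width: 0.409
clock: 7.65
position: [0.5564, -0.1759, 0.117]
ee_rot: [0.995, -0.101, 0.0, -0.001]
ft_force: [-5.1, 6.0, 6.7]
grip_width: 0.411
```

```bash
python3 -m handwheel '[[[0,0,-0.001,0,0,0,0.03],[0,0,-0.0015,0,0,0,0.03],[0,0,-0.0015,0,0,0,0.03]]]' 30; python3 -m handwheel '[[[0,0,0,0,0,0,0.05],[0,0,0,0,0,0,0.05],[0,0,0,0,0,0,0.05],[0,0,-0.03,0,0,0,0.05],[0,0,-0.057,0,0,0,0.05],[0,0,-0.057,0,0,0,0.05]]]' 30;python3 - <<'E'
from h import *
o=manip.get_obs(); im=manip.camera('wrist'); cv2.imwrite('pics/w6.png',im);print(o['position'],o['ft_force'])
for z in (.112,.109): print(proj('wrist',np.array([.559,-.1765,z]),o))
np.save('w6.npy',np.r_[o['position'],o['ee_rot']])
E
```

```text
clock: 8.02
position: [0.5564, -0.1759, 0.1183]
ee_rot: [0.995, -0.101, 0.0, -0.001]
ft_force: [-3.1, 5.4, 6.0]
grip_width: 0.408
clock: 8.78
position: [0.5574, -0.178, 0.1764]
ee_rot: [0.995, -0.102, 0.002, 0.0]
ft_force: [-0.3, 0.4, -0.3]
grip_width: 0.586
[ 0.55743757 -0.17795432  0.1763586 ] [-0.2615067   0.40536802 -0.25932461]
[314.00155622 218.85336032]
[314.02591101 217.42535003]
```

View pics/w6.png

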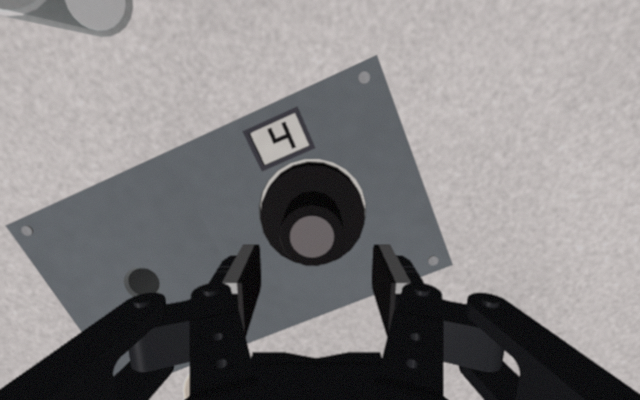

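```bash
python3 -m handwheel '[[[0,-0.002,0.03,0,0,0,0.05],[0,-0.002,0.05,0,0,0,0.05],[0,-0.002,0.055,0,0,0,0.05],[0,-0.002,0.055,0,0,0,0.05],[0,-0.002,0.055,0,0,0,0.03],[0,-0.002,0.055,0,0,0,0.03],[0,-0.002,0.055,0,0,0,0.03]]]' 20; python3 -c "
from workcell import manip
print(manip.get_obs()['torque'])"
```

```text
clock: 9.7
position: [0.5571, -0.1755, 0.1199]
ee_rot: [0.995, -0.102, 0.001, 0.0]
ft_force: [-0.8, 2.8, 3.1]
grip_width: 0.414
[ 0.32500741  0.03579079 -0.00517484]
```

```bash
python3 -m handwheel '[[[0,0,-0.0005,0,0,0.04,0.03],[0,0,-0.0005,0,0,0.08,0.03],[0,0,-0.0005,0,0,0.08,0.03]]]' 20; python3 -c "
from workcell import manip
print(manip.get_obs()['torque'])"
python3 -m handwheel '[[[0,0,0,0,0,-0.08,0.03],[0,0,0,0,0,-0.16,0.03],[0,0,0,0,0,-0.16,0.03]]]' 20; python3 -c "
from workcell import manip
print(manip.get_obs()['torque'])"
```

```text
clock: 10.07
position: [0.5569, -0.1753, 0.12]
ee_rot: [0.99, -0.141, 0.0, 0.0]
ft_force: [-0.1, 1.6, 2.6]
grip_width: 0.415
[0.26274508 0.05219675 0.36215628]
clock: 10.45
position: [0.5569, -0.1757, 0.12]
ee_rot: [0.998, -0.062, 0.0, -0.0]
ft_force: [1.2, 2.0, 3.5]
grip_width: 0.412
[ 0.30774938 -0.02782611 -0.30799879]
```

```bash
python3 -m handwheel '[[[0,0,-0.001,0,0,0.08,0.03],[0,0,-0.001,0,0,0.08,0.05],[0,0,-0.001,0,0,0.08,0.05],[0,0,-0.001,0,0,0.08,0.05],[0,0,-0.05,0,0,0.08,0.05],[0,0,-0.1,0,0,0.08,0.05],[0,0,-0.1,0,0,0.08,0.05]]]' 20;python3 - <<'E'
from h import *
o=manip.get_obs(); im=manip.camera('wrist'); cv2.imwrite('pics/w7.png',im);print(o['position'],o['ft_force'])
np.save('w7.npy',np.r_[o['position'],o['ee_rot']])
E
```

```text
clock: 11.32
position: [0.5586, -0.176, 0.2241]
ee_rot: [0.995, -0.102, 0.004, 0.001]
ft_force: [0.4, -0.5, -1.1]
grip_width: 0.586
[ 0.55860661 -0.17600486  0.2240744 ] [ 0.3519802  -0.46556598 -1.07747746]
```

View pics/w7.png

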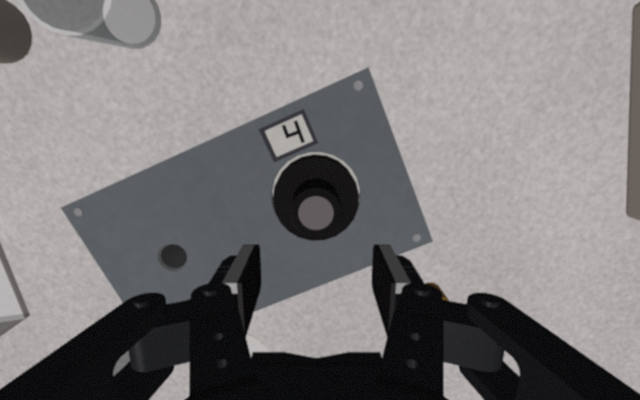

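```bash
python3 -m handwheel '[[[-0.01,-0.05,-0.026,0,0,-0.02,0.0854],[-0.02,-0.1,-0.026,0,0,-0.04,0.0854],[-0.033,-0.155,-0.026,0,0,-0.06,0.0854],[-0.045,-0.21,-0.026,0,0,-0.08,0.06],[-0.057,-0.265,-0.026,0,0,-0.1,0.06],[-0.07,-0.32,-0.026,0,0,-0.12,0.06],[-0.082,-0.375,-0.026,0,0,-0.129,0.06],[-0.086,-0.396,-0.026,0,0,-0.129,0.06]]]' 20; python3 -m handwheel '[[[0,0,0,0,0,0,0.06],[0,0,0,0,0,0,0.06]]]';python3 - <<'E'
from h import *
o=manip.get_obs(); im=manip.camera('wrist'); cv2.imwrite('pics/w8.png',im);print(o['position'],o['ft_force'],o['joint_pos'].round(2))
np.save('w8.npy',np.r_[o['position'],o['ee_rot']])
E
```

```text
clock: 12.38
position: [0.551, 0.2336, 0.2441]
ee_rot: [0.999, -0.035, -0.001, -0.0]
ft_force: [-0.4, -0.5, 0.7]
grip_width: 0.703
clock: 12.62
position: [0.5528, 0.2283, 0.2447]
ee_rot: [0.999, -0.038, -0.001, 0.001]
ft_force: [-0.2, -1.0, -1.2]
grip_width: 0.701
[0.55281477 0.22827154 0.24466138] [-0.22441007 -0.96412966 -1.1514349 ] [ 0.01  0.33 -0.6   1.49  0.19  1.39 -2.25]
```

View pics/w8.png

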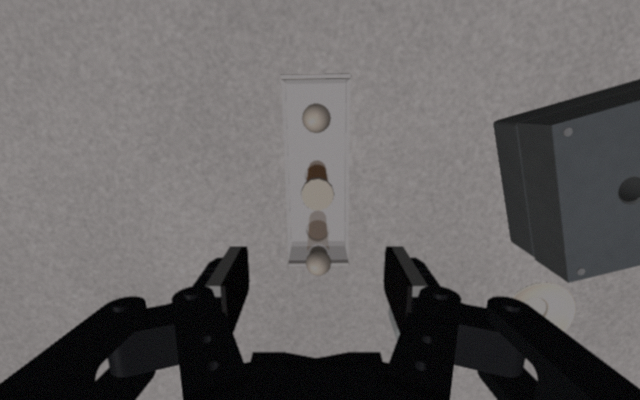

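```bash
python3 - <<'E'
from h import *
a=np.load('w8.npy');o=dict(position=a[:3],ee_rot=a[3:])
im=cv2.imread('pics/w8.png')
cv2.imwrite('pics/w8z.png',cv2.resize(im[60:290,260:380],None,fx=2.6,fy=2.6,interpolation=cv2.INTER_CUBIC))
for uv in ((318,195),(316.5,118),(319,262)): print(onz(ray('wrist',uv,o),.131).round(4))
T=lambda x,y:((x+.5)/3-.5+205,(y+.5)/3-.5+170)
S=lambda x,y:((x+.5)/2.5-.5+160,(y+.5)/2.5-.5+100)
print(tri([ray('wrist',(318,195),o),ray('top',T(50,163)),ray('scene',S(461,62))]))
print(tri([ray('wrist',(318,195),o),ray('top',T(50,163))]))
print(proj('wrist',o['position']+np.array([0,0,-.114]),o))
E
```

```text
[0.5569 0.2265 0.131 ]
[0.615  0.2233 0.131 ]
[0.5002 0.2299 0.131 ]
(array([0.55502855, 0.2276511 , 0.12551645]), [np.float64(0.0011834891319240633), np.float64(0.0028756798870891703), np.float64(0.002217244955006223)])
(array([0.55639503, 0.22765648, 0.13216758]), [np.float64(0.0014074991398687017), np.float64(0.0014074991398684738)])
[316.13057833 200.12432225]
```

View pics/w8z.png

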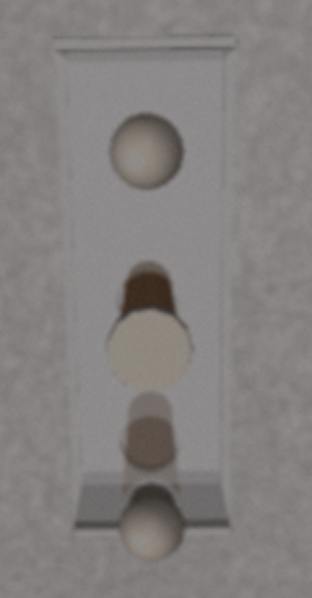

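```bash
python3 -m handwheel '[[[0.003,0.001,0.04,0,0,0,0.06],[0.003,0.001,0.085,0,0,0,0.06],[0.003,0.001,0.085,0,0,0,0.06],[0.003,0.001,0.085,0,0,0,0.06]]]' 20;python3 - <<'E'
from h import *
o=manip.get_obs(); im=manip.camera('wrist'); cv2.imwrite('pics/w9.png',im);print(o['position'],o['ft_force'],o['joint_pos'].round(2))
np.save('w9.npy',np.r_[o['position'],o['ee_rot']])
E
```

```text
clock: 13.18
position: [0.5565, 0.2281, 0.1624]
ee_rot: [0.999, -0.038, 0.001, -0.0]
ft_force: [0.0, 0.2, 0.4]
grip_width: 0.706
[0.55646642 0.22813145 0.16241974] [0.04450163 0.17768016 0.36833516] [ 0.01  0.39 -0.59  1.59  0.23  1.23 -2.27]
```

View pics/w9.png

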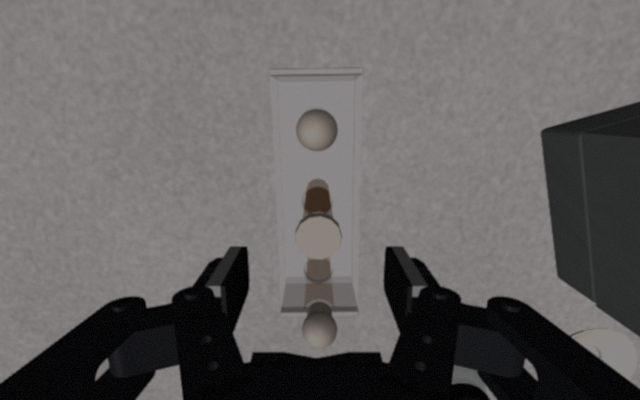

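```bash
python3 -m handwheel '[[[0,0.001,0.03,0,0,0,0.06],[0,0.001,0.06,0,0,0,0.06],[0,0.001,0.088,0,0,0,0.06],[0,0.001,0.088,0,0,0,0.06],[0,0.001,0.088,0,0,0,0.01],[0,0.001,0.088,0,0,0,0.01],[0,0.001,0.088,0,0,0,0.01],[0,0.001,0.088,0,0,0,0.01]]]' 25;python3 - <<'E'
from h import *
o=manip.get_obs(); im=manip.camera('wrist'); cv2.imwrite('pics/w10.png',im);print(o['position'],o['ft_force'],o['grip_width'])
E
```

```text
clock: 14.22
position: [0.5567, 0.2276, 0.0743]
ee_rot: [0.999, -0.038, 0.001, -0.0]
ft_force: [0.7, -1.4, 6.6]
grip_width: 0.226
[0.5567311  0.22758097 0.07434513] [ 0.73517466 -1.35068721  6.63458028] 0.2256472214939853
```

View pics/w10.png

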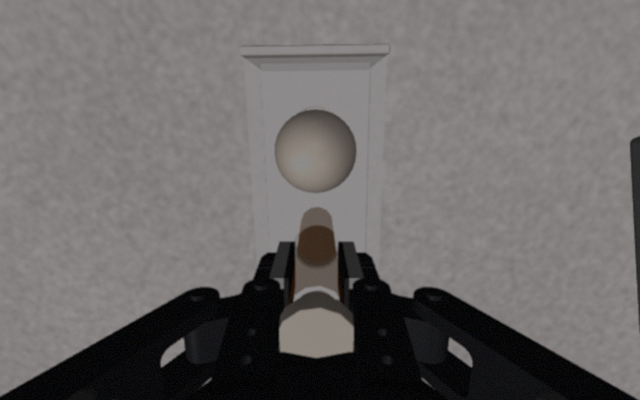

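```bash
python3 -m handwheel '[[[0,0,-0.02,0,0,0,0.01],[0,0,-0.06,0,0,0,0.01],[0,0,-0.1,0,0,0,0.01],[0,0,-0.136,0,0,0,0.01],[0,0,-0.136,0,0,0,0.01]]]' 25;python3 - <<'E'
from h import *
o=manip.get_obs(); im=manip.camera('wrist'); cv2.imwrite('pics/w11.png',im);print(o['position'],o['ft_force'],o['grip_width'])
np.save('w11.npy',np.r_[o['position'],o['ee_rot']])
for dz in (.0663-.00,.0663-.018): print(proj('wrist',o['position']+np.array([0,0,-dz]),o))
E
```

```text
clock: 14.9
position: [0.5568, 0.2285, 0.2132]
ee_rot: [0.999, -0.037, 0.003, -0.001]
ft_force: [0.3, -0.5, -1.6]
grip_width: 0.228
[0.55676379 0.22851308 0.21317816] [ 0.32868164 -0.54514267 -1.55557126] 0.22776911661207033
[316.63086213 219.98383888]
[316.6044413  229.36628103]
```

View pics/w11.png

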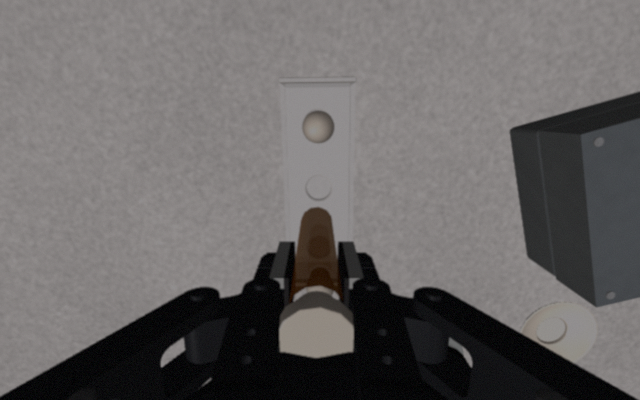

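```bash
python3 -m handwheel '[[[-0.001,0.04,0,0,0,0,0.01],[-0.002,0.09,0,0,0,0,0.01],[-0.003,0.14,0,0,0,0,0.01],[-0.004,0.19,0,0,0,0,0.01],[-0.005,0.24,0,0,0,0,0.01],[-0.005,0.265,0,0,0,0,0.01],[-0.005,0.276,0,0,0,0,0.01],[-0.005,0.276,0,0,0,0,0.01]]]' 25; python3 -m handwheel '[[[0,0,0.01,0,0,0,0.01],[0,0,0.015,0,0,0,0.01],[0,0,0.015,0,0,0,0.01]]]';python3 - <<'E'
from h import *
o=manip.get_obs(); im=manip.camera('wrist'); cv2.imwrite('pics/w12.png',im);print(o['position'],o['ft_force'],o['grip_width'])
np.save('w12.npy',np.r_[o['position'],o['ee_rot']])
print(proj('wrist',o['position']+np.array([0,0,-.0663]),o),proj('wrist',np.array([.5315,-.046,.1]),o))
cv2.imwrite('pics/w12z.png',cv2.resize(im[130:330,200:440],None,fx=3,fy=3,interpolation=cv2.INTER_CUBIC))
t=manip.camera('top');cv2.imwrite('pics/t12.png',cv2.resize(t[150:300,280:480],None,fx=4,fy=4,interpolation=cv2.INTER_CUBIC))
s=manip.camera('scene');cv2.imwrite('pics/s12.png',cv2.resize(s[100:300,160:400],None,fx=3,fy=3,interpolation=cv2.INTER_CUBIC))
E
```

```text
clock: 15.95
position: [0.5296, -0.0472, 0.2082]
ee_rot: [0.999, -0.038, -0.0, -0.0]
ft_force: [-0.1, -0.4, -0.5]
grip_width: 0.226
clock: 16.32
position: [0.5295, -0.0467, 0.1928]
ee_rot: [0.999, -0.037, -0.001, -0.0]
ft_force: [1.1, 0.2, -1.4]
grip_width: 0.222
[ 0.5294576  -0.04668267  0.19284988] [ 1.06034485  0.22321829 -1.37562778] 0.22194314607015678
[316.37943195 219.29880185] [315.19547992 205.06541978]
```

View pics/w12.png

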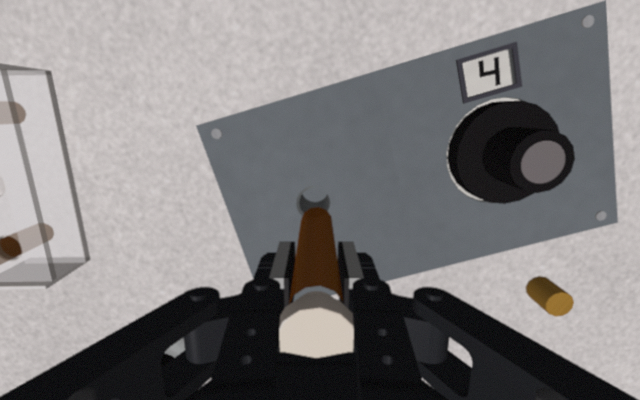

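View pics/w12z.png

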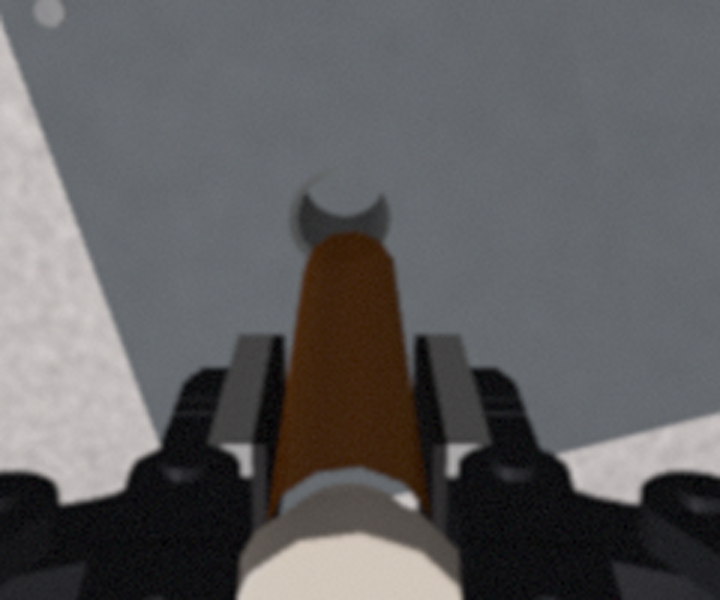

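View pics/s12.png

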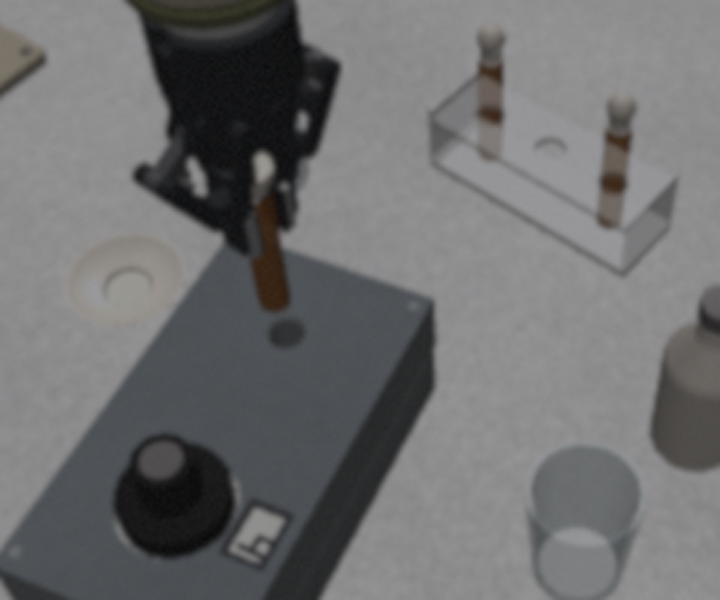

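```bash
python3 - <<'E'
from h import *
a=np.load('w12.npy');o=dict(position=a[:3],ee_rot=a[3:])
print('well',onz(ray('wrist',(313.2,201.7),o),.1))
im=cv2.imread('pics/w12.png')
from numpy import cos,sin
def ring(c,r,col):
    for t in np.linspace(0,2*np.pi,60): 
        u=proj('wrist',c+np.array([r*cos(t),r*sin(t),0]),o); q=(3*(u-[200,130])).astype(int); cv2.circle(big,tuple(q),1,col,-1)
big=cv2.resize(im[130:330,200:440],None,fx=3,fy=3,interpolation=cv2.INTER_CUBIC)
ring(o['position']+[0,0,-.0663],.010,(0,255,0)); ring(o['position']+[0,0,-.0633],.010,(0,255,255))
ring(onz(ray('wrist',(313.2,201.7),o),.1),.01125,(0,0,255))
cv2.imwrite('pics/w12r.png',big)
a=np.load('w7.npy');o7=dict(position=a[:3],ee_rot=a[3:]); print('w7',onz(ray('wrist',(173,257),o7),.1))
E
```

```text
well [ 0.53411355 -0.04475575  0.1       ]
w7 [ 0.53267089 -0.04656109  0.1       ]
```

View pics/w12r.png

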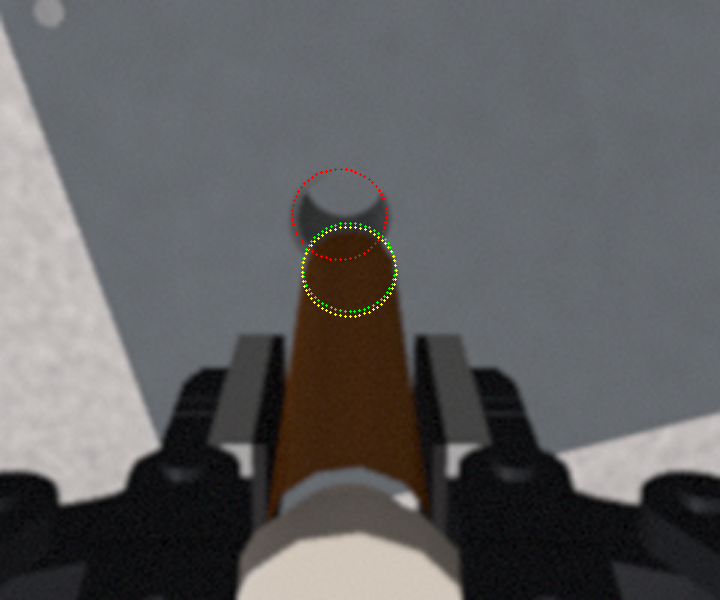

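View pics/t12.png

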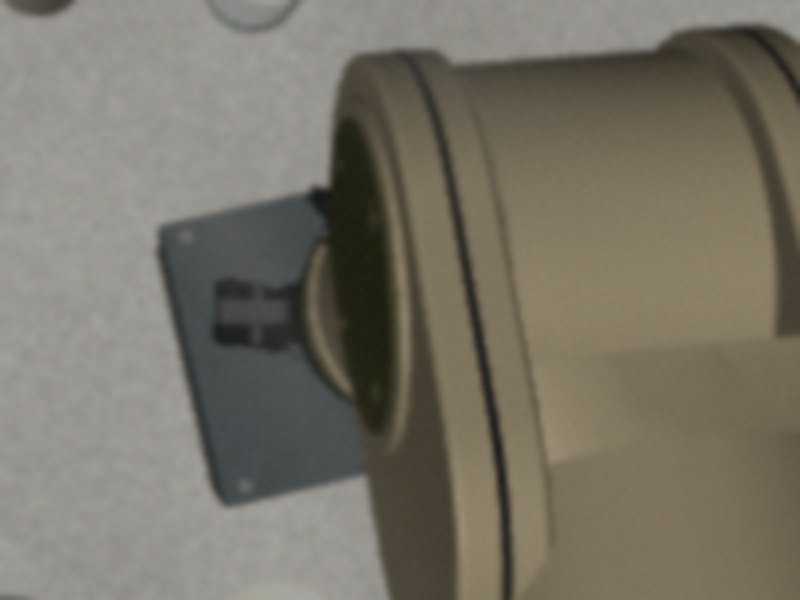

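```bash
python3 -m handwheel '[[[0.005,-0.0023,0.005,0,0,0,0.01],[0.005,-0.0023,0.012,0,0,0,0.01],[0.005,-0.0023,0.017,0,0,0,0.01],[0.005,-0.0023,0.017,0,0,0,0.01]]]';python3 - <<'E'
from h import *
o=manip.get_obs(); im=manip.camera('wrist'); print(o['position'],o['ft_force'],o['grip_width'])
np.save('w13.npy',np.r_[o['position'],o['ee_rot']]); cv2.imwrite('pics/w13.png',im)
cv2.imwrite('pics/w13z.png',cv2.resize(im[150:270,240:390],None,fx=5,fy=5,interpolation=cv2.INTER_CUBIC))
s=manip.camera('scene');cv2.imwrite('pics/s13.png',cv2.resize(s[130:250,200:300],None,fx=5,fy=5,interpolation=cv2.INTER_CUBIC))
E
```

```text
clock: 16.98
position: [0.5346, -0.0455, 0.176]
ee_rot: [0.999, -0.038, -0.0, -0.0]
ft_force: [0.5, 0.4, -0.6]
grip_width: 0.222
[ 0.5346338  -0.04554555  0.17600183] [ 0.5127733   0.44782455 -0.55521922] 0.2218915548969856
```

View pics/w13z.png

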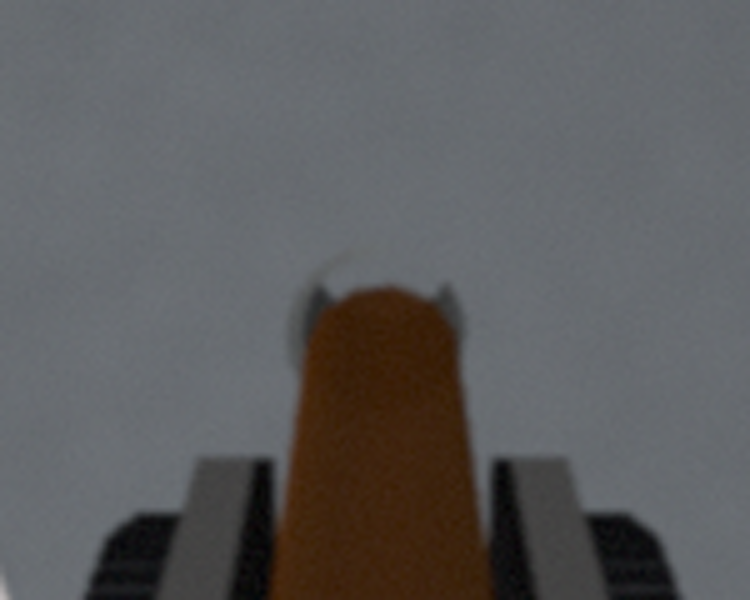

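View pics/s13.png

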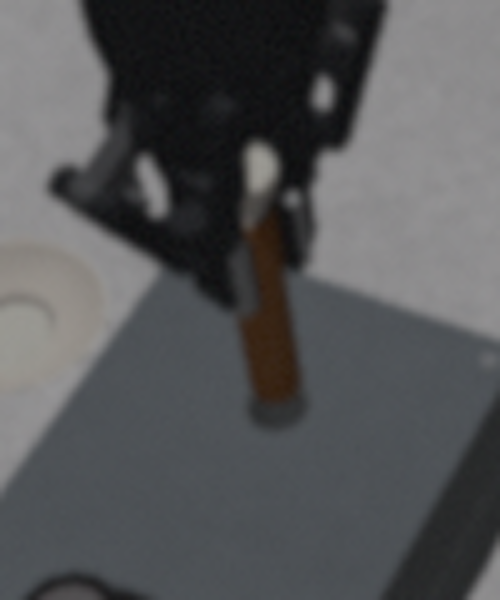

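```bash
python3 - <<'E'
from h import *
a=np.load('w13.npy');o=dict(position=a[:3],ee_rot=a[3:])
im=cv2.imread('pics/w13.png')
big=cv2.resize(im[150:270,240:390],None,fx=5,fy=5,interpolation=cv2.INTER_CUBIC)
def ring(c,r,col):
    for t in np.linspace(0,2*np.pi,90):
        u=proj('wrist',c+np.array([r*np.cos(t),r*np.sin(t),0]),o); q=(5*(u-[240,150])+2).astype(int); cv2.circle(big,tuple(q),1,col,-1)
P=o['position']
ring(P+[0,0,-.0663],.0085,(0,255,0)); ring(P+[0,0,-.0643],.010,(0,255,255))
# well candidate
w=onz(ray('wrist',(240+378/5,150+332/5),o),.1); print('well',w, 'tcp',P)
ring(w,.01125,(0,0,255))
cv2.imwrite('pics/w13r.png',big)
E
```

```text
well [ 0.53354055 -0.04495885  0.1       ] tcp [ 0.5346338  -0.04554555  0.17600183]
```

View pics/w13r.png

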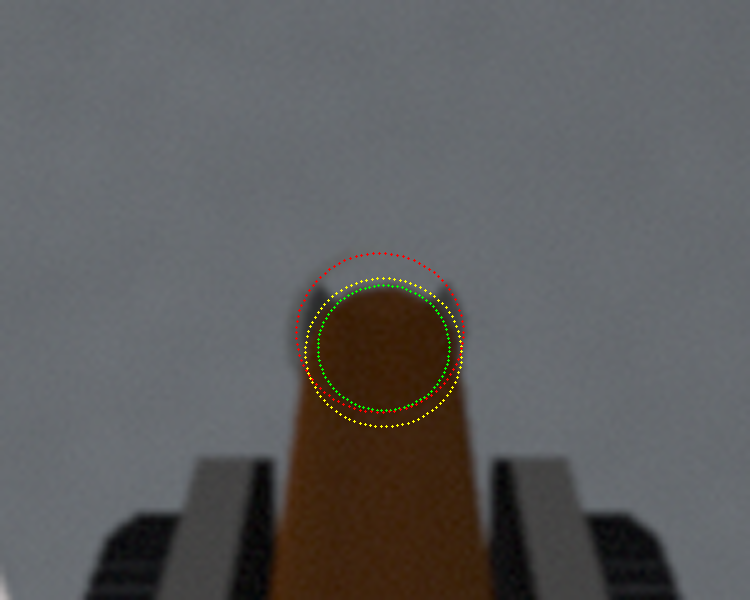

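```bash
python3 -m handwheel '[[[-0.0008,-0.0006,0.004,0,0,0,0.01],[-0.0008,-0.0006,0.008,0,0,0,0.01],[-0.0008,-0.0006,0.010,0,0,0,0.01],[-0.0008,-0.0006,0.012,0,0,0,0.01]]]'; python3 -m handwheel '[[[0,0,0.001,0,0,0,0.01],[0,0,0.002,0,0,0,0.01]]]'
```

```text
clock: 17.58
position: [0.5342, -0.0448, 0.1645]
ee_rot: [0.999, -0.038, -0.0, 0.0]
ft_force: [0.5, -0.1, -0.4]
grip_width: 0.228
clock: 17.82
position: [0.5343, -0.0448, 0.1626]
ee_rot: [0.999, -0.038, 0.0, 0.0]
ft_force: [-0.2, -0.1, -0.6]
grip_width: 0.224
```

```bash
python3 -m handwheel '[[[0,0,0.001,0,0,0,0.01],[0,0,0.002,0,0,0,0.01],[0,0,0.003,0,0,0,0.01],[0,0,0.004,0,0,0,0.01]]]';python3 -m handwheel '[[[0,0,0.002,0,0,0,0.01],[0,0,0.004,0,0,0,0.01],[0,0,0.006,0,0,0,0.01]]]'
```

```text
clock: 18.32
position: [0.5341, -0.0449, 0.1586]
ee_rot: [0.999, -0.038, -0.0, 0.0]
ft_force: [-0.9, -1.5, -0.3]
grip_width: 0.231
clock: 18.7
position: [0.5342, -0.0449, 0.1524]
ee_rot: [0.999, -0.038, -0.0, 0.0]
ft_force: [-0.3, -0.6, 1.2]
grip_width: 0.229
```

Foot is about 14 mm inside the well with no side load; continuing.

```bash
python3 -m handwheel '[[[0,0,0.003,0,0,0,0.01],[0,0,0.006,0,0,0,0.01],[0,0,0.009,0,0,0,0.01],[0,0,0.012,0,0,0,0.01]]]';python3 -m handwheel '[[[0,0,0.003,0,0,0,0.01],[0,0,0.006,0,0,0,0.01],[0,0,0.009,0,0,0,0.01],[0,0,0.012,0,0,0,0.01],[0,0,0.012,0,0,0,0.01]]]'
```

```text
clock: 19.2
position: [0.5341, -0.0449, 0.1404]
ee_rot: [0.999, -0.038, -0.0, 0.0]
ft_force: [-2.5, -0.6, 0.8]
grip_width: 0.226
clock: 19.82
position: [0.534, -0.0449, 0.1281]
ee_rot: [0.999, -0.038, -0.0, 0.0]
ft_force: [-2.5, -1.8, -2.2]
grip_width: 0.225
```

```bash
python3 -m handwheel '[[[-0.0003,0,0.0015,0,0,0,0.01],[-0.0003,0,0.003,0,0,0,0.01],[-0.0003,0,0.0045,0,0,0,0.01],[-0.0003,0,0.005,0,0,0,0.01]]]';python3 -m handwheel '[[[0,0,0.0007,0,0,0,0.01],[0,0,0.0013,0,0,0,0.01],[0,0,0.0013,0,0,0,0.01]]]'
```

```text
clock: 20.32
position: [0.5339, -0.0449, 0.1236]
ee_rot: [0.999, -0.038, 0.0, 0.0]
ft_force: [-3.6, -1.3, 1.5]
grip_width: 0.227
clock: 20.7
position: [0.5339, -0.0448, 0.1223]
ee_rot: [0.999, -0.038, 0.0, 0.0]
ft_force: [-2.5, -0.8, 0.6]
grip_width: 0.227
```

```bash
python3 -m handwheel '[[[-0.0003,0,0.0005,0,0,0,0.01],[-0.0003,0,0.001,0,0,0,0.01],[-0.0003,0,0.001,0,0,0,0.01]]]';python3 -m handwheel '[[[0,0,0.0005,0,0,0,0.01],[0,0,0.001,0,0,0,0.01],[0,0,0.001,0,0,0,0.01]]]'
```

```text
clock: 21.08
position: [0.5338, -0.0448, 0.1214]
ee_rot: [0.999, -0.038, 0.0, 0.0]
ft_force: [-2.0, -2.3, 1.0]
grip_width: 0.225
clock: 21.45
position: [0.534, -0.0448, 0.1213]
ee_rot: [0.999, -0.038, 0.0, 0.0]
ft_force: [-5.1, -2.1, 10.9]
grip_width: 0.225
```

```bash
python3 -m handwheel '[[[0,0,-0.0007,0,0,0,0.01],[0,0,-0.0007,0,0,0,0.05],[0,0,-0.0007,0,0,0,0.05],[0,0,-0.0007,0,0,0,0.05],[0,0,-0.0007,0,0,0,0.05]]]';python3 -m handwheel '[[[0,0,-0.03,0,0,0,0.05],[0,0,-0.08,0,0,0,0.05],[0,0,-0.13,0,0,0,0.05],[0,0,-0.13,0,0,0,0.05]]]'
python3 - <<'E'
from h import *
o=manip.get_obs(); im=manip.camera('wrist'); print(o['position'],o['ft_force'])
cv2.imwrite('pics/w14.png',im)
s=manip.camera('scene');cv2.imwrite('pics/s14.png',cv2.resize(s[100:300,160:400],None,fx=3,fy=3,interpolation=cv2.INTER_CUBIC))
E
```

```text
clock: 22.08
position: [0.5337, -0.0447, 0.121]
ee_rot: [0.999, -0.038, 0.0, -0.0]
ft_force: [-0.5, 0.2, -0.0]
grip_width: 0.586
clock: 22.58
position: [0.5356, -0.0446, 0.2552]
ee_rot: [0.999, -0.038, 0.004, 0.0]
ft_force: [0.1, 0.4, -0.6]
grip_width: 0.583
[ 0.53557231 -0.04460795  0.25515451] [ 0.08323589  0.38011049 -0.57375562]
```

View pics/w14.png

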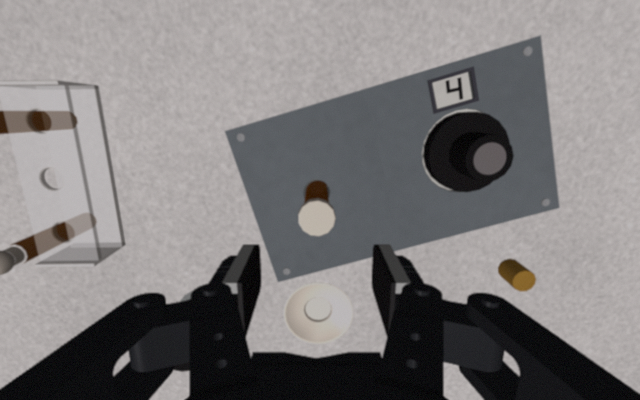

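View pics/s14.png

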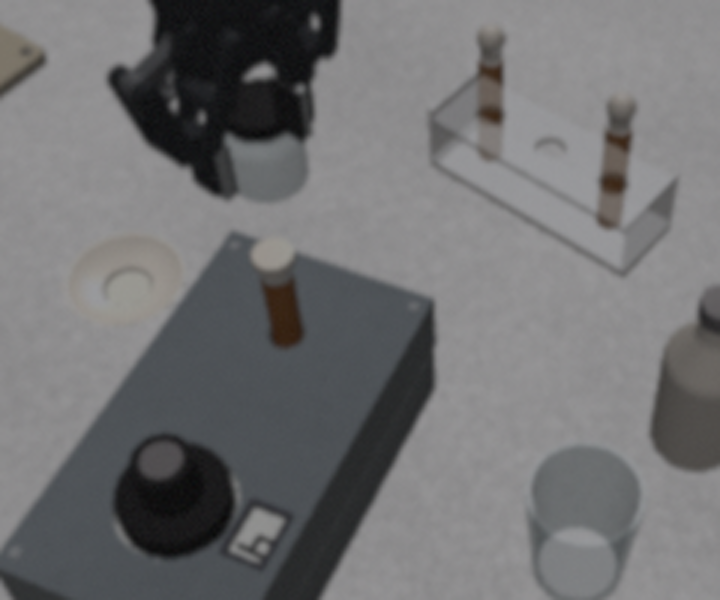

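```bash
python3 - <<'E'
from h import *
o=manip.get_obs(); print(tri([ray('wrist',(317,218),o),ray('scene',((272.5)/3+160,255/3+100))]))
s0=cv2.imread('pics/scene0.png',0).astype(np.float32); s=manip.camera('scene'); cv2.imwrite('pics/s15.png',s); s=cv2.cvtColor(s,cv2.COLOR_BGR2GRAY).astype(np.float32)
K=np.array([.559,-.1765,.146]); print('3mm shift px',proj('scene',K-[0,0,.003])-proj('scene',K))
def sh(x,y,w,h):
    t=s0[y:y+h,x:x+w]
    M=np.eye(2,3,dtype=np.float32); cc,M=cv2.findTransformECC(t,s[y:y+h,x:x+w],M,cv2.MOTION_TRANSLATION,(3,200,1e-6)); return cc,M[:,2]
print('knob',sh(195,238,45,48)); print('ref screw corner',sh(225,300,40,35)); print('corner2',sh(285,185,30,30))
E
```

```text
(array([ 0.5303188 , -0.04501843,  0.17121705]), [np.float64(1.2476714789404482e-05), np.float64(1.2476714789357903e-05)])
3mm shift px [0.34764055 0.95131884]
knob (0.9993099622025873, array([ 0.00058041, -0.01592888], dtype=float32))
ref screw corner (0.9999587590912792, array([ 0.01297717, -0.01368889], dtype=float32))
corner2 (0.9999704050892297, array([0.00456224, 0.0234768 ], dtype=float32))
```

```bash
python3 -c "
from workcell import manip
o=manip.get_obs();print(o['clock'],o['ft_force']);print(manip.hand_in())"
```

```text
22.725 [-0.27397768 -0.32335334  0.71385085]
the job is handed in; nothing more can be done
None
```

The dial is at 4 and locked up, and the flat-stoppered standard is in the well. I handed the job in at about 22.7 s. The hand-in reports no verdict.

- **Dial:** I gripped the knob and pressed it with about 13–15 N, then turned it from 6 to 4. It came up without needing to be rocked into the lock.
    - A light ±0.08 rad twist met about ±0.3 Nm, more than the 0.05–0.2 Nm that turning takes, so it was held by the lock.
    - In the scene picture the knob sits within 0.02 px of where it was when locked at the start. Being 3 mm down would shift it about 1 px.
    - The 4 stands about 2 mm off the window's centre, within the allowed 0.22 rad.
- **Standard:** I took the flat-stoppered standard from the middle hole and lowered it into the well. Side force was at most 5 N, and the floor was felt at about 11 N with the foot 45 mm down. It was then released.
- **Last pictures:** The standard stands upright, and the spares, beaker and bottle look unmoved. The gripper is clear, and its force reading is noise only.

**Disagreements:**
- **Stopper height:** the two-view check put it at 171 mm against an expected 178 mm. I put this down to imprecise picking of the disc in the scene picture, since the floor contact matched the expected depth.
- **Wrist camera:** it read 1–3 mm too far along the tool's x. I handled this by comparing the rod's foot and the well in the same picture.

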